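# Load a bead mandrel into the curing box and close the lid

### The job

Take the mandrel with the straight barrel-shaped bead out of the wooden rack and stand it upright in the narrow socket inside the open curing box, pin fully home in the hole. Then lower the hinged lid gently, without slamming it, until the box is fully closed. Leave the mandrel with the ball-shaped bead in the rack and everything else on the table where it is.

Things in the scene. Friction and masses are not known exactly. Their poses are not given: they have to be found in the camera images.
- barrel_pin: The mandrel to load, 78 mm tall, upright in a rack hole at the start: steel pin 10 mm in diameter, 40 mm long (foot tapered over 2.5 mm), then a white cylindrical bead 30 mm in diameter, 34 mm tall, with straight upright sides (40 to 74 mm above the foot), then a 4 mm stub. Origin: centre of the foot; z up along the pin. About 70 g, round about z.
- barrel_pin_bead (a point): Centre of the barrel bead, on the mandrel's axis, 57 mm above its foot.
- barrel_pin_tip (a point): Centre of the foot (lower end) of the barrel mandrel's pin; same point as its origin.
- ball_pin: The other mandrel, in the rack's other hole: the same steel pin, but with a white ball bead 38 mm in diameter (centre 57 mm above the foot). Origin: centre of the foot. It stays in the rack.
- rack: Fixed light-wood block, 60 (x) by 150 (y) by 30 mm high. Two holes 12 mm wide and 24 mm deep, 45 mm either side of its centre along its y; each holds one mandrel, so that the feet stand 6 mm above the table and 16 mm of bare pin shows. Origin: centre of the underside.
- curebox: Fixed grey open box (curing box base), outside 170 (x) by 260 (y) by 95 mm high, walls and floor 5 mm thick. Its front faces its own -x, towards the robot; the lid is hinged along the top of its rear (+x) wall. Origin: centre of the underside.
- narrow_block: Fixed aluminium block on the floor of the box, 44 by 44 by 30 mm high, with the narrow socket in the middle of its top. It lies in either the left or the right half of the box; the other half has the wide block. Origin: centre of the underside, 5 mm above the table.
- narrow_block_hole0 (a point): Centre of the mouth of the narrow socket, at the block's top face (35 mm above the table). Vertical blind hole 12 mm in diameter, 24 mm deep, with a 2 mm chamfer at the mouth. With the pin fully home, its foot is 24 mm below this point and the mandrel's top is 89 mm above the table, just under the closed lid.
- wide_block: Fixed aluminium block on the floor of the box, 60 by 60 by 30 mm high, with a 24 mm wide socket that is far too loose for the pin: not to be used. Origin: centre of the underside.
- lid (a joint): Angle of the box's lid in rad: 0 closed flat on the rim, about 1.57 upright, up to 1.95 leaning back. It starts open at 1.65 to 1.85. The hinge is stiff: the lid stays wherever it is left and takes 1 to 2 N at its free edge to lower and about 3 N to raise.
- lid_hinge (a point): Middle of the hinge line, along the box's y on top of the rear wall, 95 mm above the table. The frame turns with the lid: -x runs from the hinge to the free edge, z out of the outer face (up when closed). The lid is a flat plate 170 long, 260 wide, 8 mm thick (z = 0 to 8 mm of this frame); nothing stands on its outer face.
- lid_lip (a point): Middle of the outer face of the lid's black lip, a flat tongue 90 mm wide and 8 mm thick that carries on in the plane of the lid 22 mm past the free edge. This point is 180 mm from the hinge line; the lip ends 192 mm from it.
- pigment_jar: Loose closed jar, 60 mm in diameter, 75 mm tall, bystander. Origin: centre of the underside.
- ink_bottle: Loose small bottle, 36 mm in diameter, 75 mm tall, bystander. Origin: centre of the underside.
- bangle_a: Loose bangle lying flat, 80 mm across, 22 mm high, bystander. Origin: centre of the underside.
- bangle_b: Loose bangle, 80 mm across, 18 mm high, lying on top of the first, bystander. Origin: centre of the underside.
- mixing_cup: Loose open cup, 68 mm across the rim, 85 mm tall, bystander. Origin: centre of the underside.
Mind the look-alikes: they are no part of the job. Leave any red look-alike of the barrel_pin alone.

How it is judged:
By the outcome, as a careful person would: the job done as asked, in the order asked, and still so for the second after the job is handed in, with the robot touching nothing.
It also fails if it takes over 72 s, if anything falls off the work surface, if the arm or the gripper's body presses on something with over 40 N, if the wrist force passes 120 N, or if a joint passes its speed limit or range.

### The arm

A 6-joint arm with a two-finger parallel gripper is mounted at the origin on the work surface. World frame = base frame: x ahead of the robot, y to its left, z up, the work surface at z = 0. Lengths are in mm, angles in rad, forces in N, time in s.
With the tool pointing down it reaches from about 275 to 1000 mm from the base axis. Payload 8.4 kg.
Tool frame: the origin (TCP) lies midway between the tips of the shut fingers; the grasp point (between the pads) lies 19 mm behind it; z points along the fingers, y is the line along which they close (so a half turn about z gives the same grasp; the last joint's range is limited). The gripper opens to 85 mm and grips with 20 to 120 N. Pads are 22 mm wide; open, the fingers measure 114 mm over their backs; the gripper's body (76 mm by 85 mm) begins 54 mm behind the grasp point. The pads swing forward as they close: fully open they stand 13 mm farther back than shut.
Start: joints at [-1.26, 0.353, 1.633, -0, 1.155, -0.002], TCP at [192.326, -594.675, 231.281] pointing down, gripper open.
Joint ranges: [-2.63, 2.63], [-0.92, 2.1], [0.06, 2.66], [-1.3, 4.44], [0, 2.69], [-3.02, 3.02]. Speed limits (rad/s): [2.22, 2.22, 2.79, 3.14, 3.14, 3.14].

### API

Orientations are given as [roll, pitch, yaw] about the fixed x, y, z axes, in that order (R = Rz(yaw) Ry(pitch) Rx(roll)).
In Python, from rig import r, cams gives the robot as it stands. The module is installed in compiled form; this text tells all that it offers.
- The arm moves only by the tool send_rows, never from a script. Its argument "targets" is one flat list of numbers, 7 for each row, row after row: the shift along the tool's x, y, z in m, then the turn, a rotation vector about the tool's x, y, z in rad, then the opening, from -1 (shut) to 1 (fully open). In form: [tx, ty, tz, wx, wy, wz, fingers, tx, ty, tz, wx, wy, wz, fingers, ...]. A call has 1 to 12 rows; each row is the pose to reach, as a shift and turn from the pose commanded when the call began, along the tool's axes at that moment; what a row does not reach only later rows make up. A row lasts 1/12 s, in which the tool goes at most 41.7 mm and 7.16 degrees, less where a joint would pass 70% of its speed; a pose out of reach is approached as far as the arm can. A call with a gripper value outside its range is refused whole. The fingers move at their own pace and stop on an object; "grip_force" is the grip in N (left out, the last holds). Time passes only in rows, so rows that repeat a pose let the fingers close. It gives the time, the measured TCP pose, the force, the opening and the grip force at its end, in the units of the state.
- r.sense(): the state, without advancing time (a new reading comes with each control period).
- cams.grab_frame(name): name is "scene" or "top" or "wrist"; returns a dict with "color" (384x512x3 uint8, blue, green, red), "fx", "fy", "cx", "cy" (pixels), "xyz" and "attitude" of the camera in the world. Camera axes: x right, y down, z forward; pixel columns grow to the right and rows downward; lengths in mm; the calibration is good to about 2 mm. A picture is of the moment at which its call begins. There is no depth.
- r.sign_off(): hands the job in; it is judged then, once.
The state is a dict: "clock": time; "qpos": joint angles; "qvel": joint speeds; "joint_efforts": joint torques, N m; "eef_pos": TCP position; "tcp_rot": TCP orientation; "contact_force": force on the tool from outside, world axes, zero at the start; "wrist_torque": the same for the moment, N m; "opening": opening from 0.0 (shut) to 1.0 (fully open); "grasp_force": force on a finger pad.
Only numpy, scipy, OpenCV 4.12 (cv2) and the standard library are available. Lean on these libraries where they do the work, as an engineer would, in place of code of your own. Each camera call takes 0.05 s, during which the arm holds its last target. There are 200 camera calls.

## Working session

There is one attempt and no reset: what is moved stays moved. The work goes in short steps, Python scripts to look and compute and a tool call to move; the robot and the scene stay as the last step left them, time stands still between calls to the robot, and variables do not carry over. Pictures are saved under pics/ and viewed, at most 10 in all, crops included, and the job is handed in when it is done.

Besides the shell and the picture viewer there is one more tool, called after "Emit:" as name(argument=value, ...) on one line, values as JSON. send_rows: Moves the arm, as the interface text tells. Its arguments: {"type":"object","properties":{"targets":{"type":"array"},"grip_force":{"type":"number"}},"required":["targets"]}

```bash
mkdir -p pics; cat > h.py <<'E'
import numpy as np, cv2, json
from scipy.spatial.transform import Rotation as R
from rig import r, cams
def grab(n,f):
    d=cams.grab_frame(n); cv2.imwrite(f'pics/{f}.png',d['color'])
    m={k:np.array(v).tolist() for k,v in d.items() if k!='color'}
    json.dump(m,open(f'pics/{f}.json','w')); return d,m
def ray(f,u,v):
    m=json.load(open(f'pics/{f}.json')); a=np.array(m['attitude'])
    Rm=a if a.shape==(3,3) else R.from_euler('xyz',a).as_matrix()
    d=Rm@np.array([(u-m['cx'])/m['fx'],(v-m['cy'])/m['fy'],1]); return np.array(m['xyz']),d
def atz(f,u,v,z):
    o,d=ray(f,u,v); return o+d*(z-o[2])/d[2]
def tri(*obs):
    A=np.zeros((3,3));b=np.zeros(3)
    for f,u,v in obs:
        o,d=ray(f,u,v);d=d/np.linalg.norm(d);P=np.eye(3)-np.outer(d,d);A+=P;b+=P@o
    p=np.linalg.solve(A,b)
    res=[np.linalg.norm(np.cross(p-ray(*o)[0],ray(*o)[1]/np.linalg.norm(ray(*o)[1]))) for o in obs]
    return p,res
E
python3 - <<'E'
from h import *
ims=[]
for n in ('scene','top'):
    d,m=grab(n,n+'0'); print(n,m); 
    cv2.imwrite(f'pics/{n}0b.png',cv2.resize(d['color'],(800,600),interpolation=cv2.INTER_CUBIC))
print(r.sense())
E
```

```text
scene {'fx': 384.0925147838945, 'fy': 384.0925147838945, 'cx': 258.1486194884748, 'cy': 190.21875091092812, 'xyz': [881.2355142767284, -558.783123358152, 947.017785199859], 'attitude': [-2.490853685885699, -0.007164823254923736, 0.5661626457880364]}
top {'fx': 434.3599351073242, 'fy': 434.3599351073242, 'cx': 258.0799288200745, 'cy': 194.14872024676285, 'xyz': [444.0351977279955, 5.856834511407534, 1473.55602049927], 'attitude': [-3.083255486473034, -0.0006805026498761801, -1.59993272601255]}
{'clock': 0.1, 'qpos': array([-1.26038737e+00,  3.53629812e-01,  1.63407069e+00,  2.56907971e-05,
        1.15522768e+00, -2.41660294e-03]), 'qvel': array([ 0.00053437, -0.00289906, -0.00257279, -0.00069776,  0.00014708,
        0.00065836]), 'joint_efforts': array([ 4.53896755e-04, -6.06359553e+01, -3.42821109e+01,  9.01752128e-05,
        4.05878905e-03, -6.93583857e-06]), 'eef_pos': array([ 192.20404193, -594.2427866 ,  230.60028943]), 'tcp_rot': array([-3.14025719e+00, -2.67176558e-05,  3.12815151e-01]), 'contact_force': array([-0.38963596, -0.00569779, -0.3654129 ]), 'wrist_torque': array([ 0.03759816, -0.04285904,  0.03120209]), 'grasp_force': 0.0, 'opening': 1.003594571212493}
```

View pics/scene0b.png

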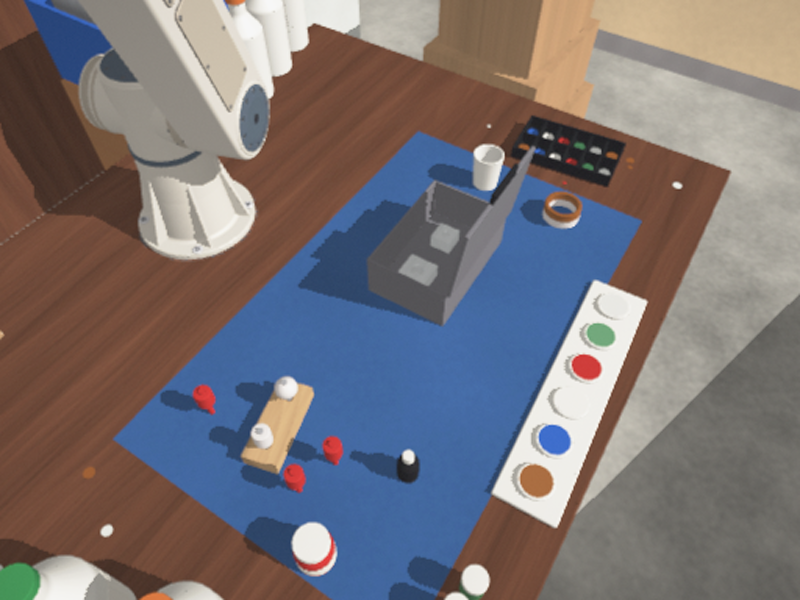

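View pics/top0b.png

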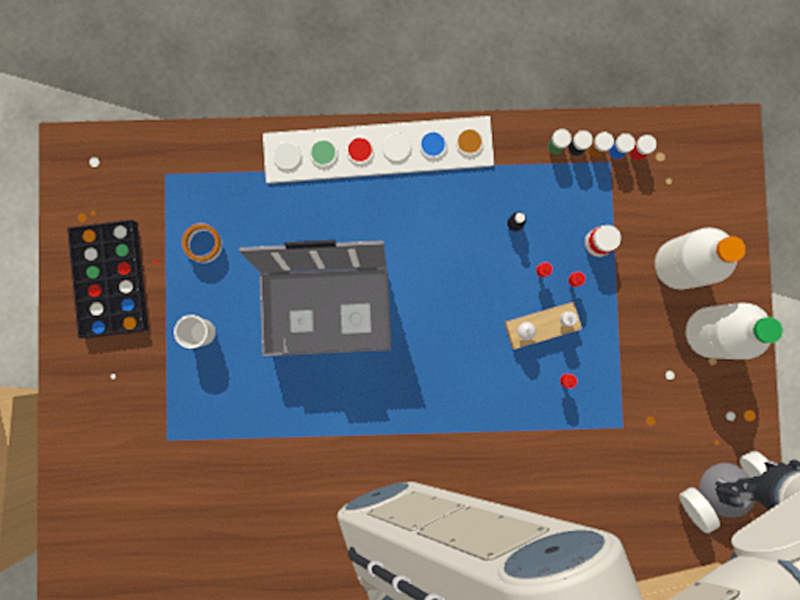

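The top view shows the narrow block at (302,320) and the wide block at (356,318). The rack's two mandrels are at (527,330) and (569,319), and the latter appears to be the barrel. Next I'll enlarge both views.

```bash
python3 - <<'E'
import cv2,numpy as np
t=cv2.imread('pics/top0.png');s=cv2.imread('pics/scene0.png')
def c(im,x,y,w,h,k=5): return cv2.resize(im[y:y+h,x:x+w],None,fx=k,fy=k,interpolation=cv2.INTER_CUBIC)
# each 80x60 ->400x300
out=np.vstack([np.hstack([c(t,315,180,80,60),c(s,140,230,80,60)]),np.hstack([c(t,150,150,100,75,4),c(s,230,100,100,75,4)])])
cv2.imwrite('pics/crop0.png',out)
E
```

```text
(no output)
```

View pics/crop0.png

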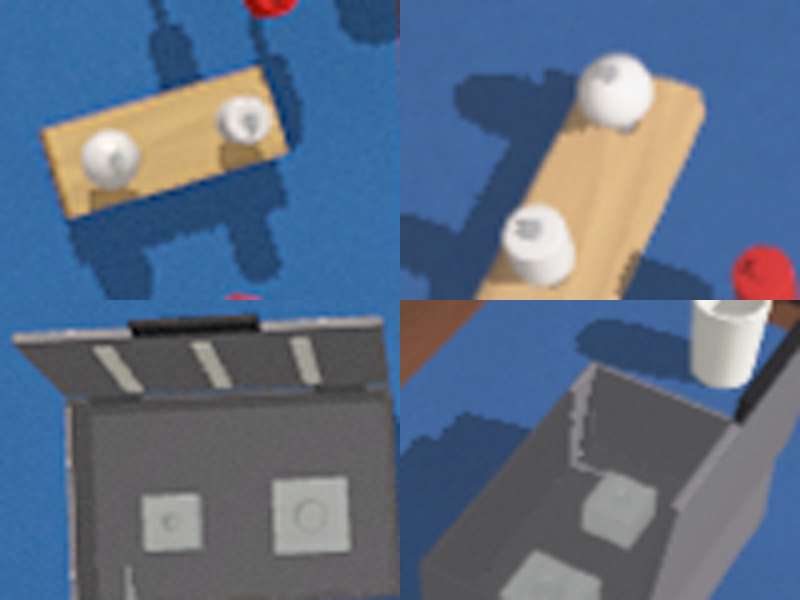

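The crop confirms the barrel (straight sides) is at the rack's right end. Its stub is at top crop (249,121) and scene crop (528,229). The narrow hole is at top crop (172,521) and scene crop (~621,494).

```bash
python3 - <<'E'
from h import *
p=lambda x,y,ox,oy,k:(ox+(x+.5)/k-.5, oy+(y+.5)/k-.5)
print('barrel top',tri(('top0',*p(249,121,315,180,5)),('scene0',*p(128,229,140,230,5))), atz('top0',*p(249,121,315,180,5),84),atz('scene0',*p(128,229,140,230,5),84))
print('hole',tri(('top0',*p(172,221,150,150,4)),('scene0',*p(221,194,230,100,4))),atz('top0',*p(172,221,150,150,4),35),atz('scene0',*p(221,194,230,100,4),35))
# rack corners z30
for c in ((42,130),(262,67),(288,152),(70,218)): print('rack',atz('top0',*p(*c,315,180,5),30))
for c in ((143,196),(200,194),(203,248),(145,251)): print('nb',atz('top0',*p(*c,150,150,4),35))
# hinge ends z95
for c in ((78,105),(390,93)): print('rim',atz('top0',*p(*c,150,150,4),95))
for c in ((132,22),(260,17)): print('lip',atz('top0',*p(*c,150,150,4),280))
print('ball',atz('top0',*p(110,158,315,180,5),63))
E
```

```text
barrel top (array([ 483.48815056, -338.4415238 ,   80.83485608]), [np.float64(1.2791724962467799), np.float64(1.2791724962467967)]) [ 484.29473372 -336.72926576   84.        ] [ 483.95300764 -340.07959276   84.        ]
hole (array([497.95060002, 218.98227642,  40.61714611]), [np.float64(0.6640538478321549), np.float64(0.6640538478322368)]) [498.71990407 220.19038446  35.        ] [495.05075537 223.37550783  35.        ]
rack [ 483.88478118 -212.19240935   30.        ]
rack [ 521.55727773 -360.26034567   30.        ]
rack [ 464.51369611 -375.05773716   30.        ]
rack [ 425.00393882 -228.5494481    30.        ]
nb [520.14120364 243.79094115  35.        ]
nb [520.42586492 196.53877089  35.        ]
nb [475.63240405 195.01024738  35.        ]
nb [474.54979094 243.01997804  35.        ]
rim [591.03743512 284.2144509   95.        ]
rim [593.41466104  35.50647306  95.        ]
lip [627.86907697 208.53806228 280.        ]
lip [628.7814432  119.96512527 280.        ]
ball [ 463.52075492 -250.65016878   63.        ]
```

```bash
cat >> h.py <<'E'
def rel(goal,yaw=None,rp=(np.pi,0),R2=None):
    s=r.sense(); R0=R.from_euler('xyz',s['tcp_rot']); 
    t=R0.inv().apply(np.array(goal,float)-s['eef_pos'])/1000
    if R2 is None: R2=R.from_euler('xyz',[rp[0],rp[1],s['tcp_rot'][2] if yaw is None else yaw])
    print('t=clock %.2f'%s['clock'],'rel',np.round(t,4),'rot',np.round((R0.inv()*R2).as_rotvec(),4))
E
python3 - <<'E'
from h import *
d,m=grab('wrist','w0'); s=r.sense(); R0=R.from_euler('xyz',s['tcp_rot'])
print(m); print('cam in tool',R0.inv().apply(np.array(m['xyz'])-s['eef_pos']),(R0.inv()*R.from_euler('xyz',m['attitude'])).as_matrix().round(3))
rel([460,-330,230],0.25)
E
```

```text
{'fx': 277.84248115419285, 'fy': 277.84248115419285, 'cx': 250.65636968614663, 'cy': 188.02589779510586, 'xyz': [273.50809273647667, -568.4104419051492, 373.0899385469883], 'attitude': [2.806337149960668, 0.0007094727433512027, -1.2582314030459747]}
cam in tool [  85.34180578    0.19946374 -142.37822527] [[-0.    -0.944 -0.329]
 [ 1.    -0.     0.   ]
 [-0.    -0.329  0.944]]
t=clock 0.15 rel [ 0.3361 -0.1691  0.0009] rot [-0.0011  0.      0.0628]
```

Emit:
send_rows(targets=[0.034,-0.017,0,0,0,0.0063,1,0.068,-0.034,0,0,0,0.0126,1,0.102,-0.051,0,0,0,0.019,1,0.136,-0.068,0,0,0,0.025,1,0.17,-0.085,0,0,0,0.031,1,0.204,-0.102,0,0,0,0.038,1,0.238,-0.119,0,0,0,0.044,1,0.272,-0.136,0,0,0,0.05,1,0.306,-0.153,0,0,0,0.057,1,0.336,-0.169,0,0,0,0.063,1,0.336,-0.169,0,0,0,0.063,1,0.336,-0.169,0,0,0,0.063,1])

```text
clock: 1.15
eef_pos: [461.0, -329.0, 231.0]
tcp_rot: [-3.141, 0.0, 0.253]
contact_force: [-1.4, -0.2, 1.1]
opening: 1.0
grasp_force: 0.0
```

```bash
python3 - <<'E'
from h import *
d,m=grab('wrist','w1'); s=r.sense(); print(s['eef_pos'],s['tcp_rot'],s['opening'])
cv2.imwrite('pics/w1b.png',cv2.resize(d['color'],(800,600),interpolation=cv2.INTER_CUBIC))
rel([420,-330,230],0.25)
E
```

```text
[ 460.14828567 -329.9634747   231.0277992 ] [-3.14134122e+00  6.13408616e-04  2.51653401e-01] 1.0035685249228516
t=clock 1.20 rel [-0.0389 -0.01    0.0011] rot [-0.0003  0.0006  0.0017]
```

View pics/w1b.png

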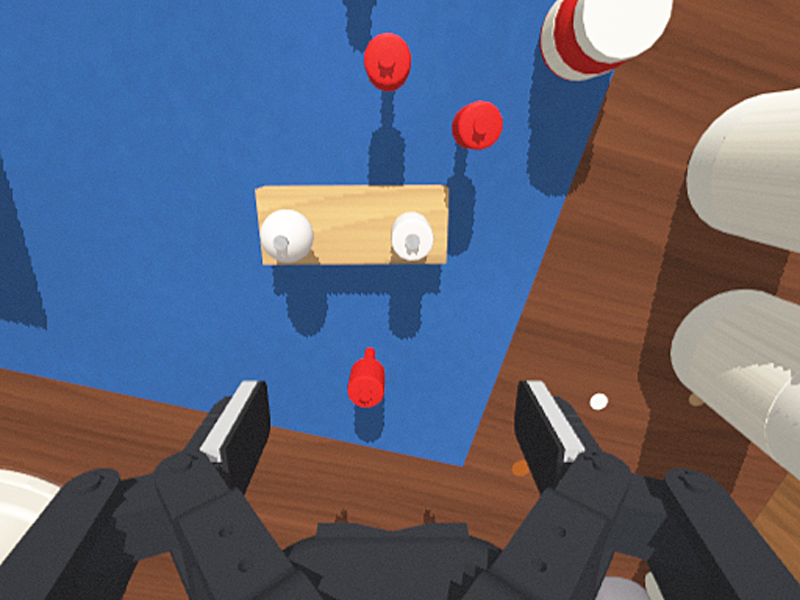

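Wrist view: the barrel stub is at about (412,239), the ball at (287,236), and there are red look-alikes at (388,62), (477,125) and (366,380). Next is a second wrist view for the height.

Emit:
send_rows(targets=[-0.02,-0.005,0,0,0,0,1,-0.04,-0.01,0,0,0,0,1,-0.04,-0.03,0,0,0,0,1,-0.04,-0.05,0,0,0,0,1,-0.04,-0.05,0,0,0,0,1,-0.04,-0.05,0,0,0,0,1])

```text
clock: 1.7
eef_pos: [407.9, -292.4, 231.4]
tcp_rot: [3.141, 0.0, 0.249]
contact_force: [-0.3, -0.3, -0.1]
opening: 1.0
grasp_force: 0.0
```

```bash
python3 - <<'E'
from h import *
d,m=grab('wrist','w2'); s=r.sense(); print(s['eef_pos'],s['tcp_rot'])
a=cv2.imread('pics/w1.png')
# predict in w2
q=atz('w1',412/1.5625-.5+.18,239/1.5625-.5+.18,84);print(q)
Rm=R.from_euler('xyz',m['attitude']);c=Rm.inv().apply(q-np.array(m['xyz']));u=m['fx']*c[0]/c[2]+m['cx'];v=m['fy']*c[1]/c[2]+m['cy'];print(u,v)
k=lambda im,x,y:cv2.resize(im[y:y+40,x:x+40],None,fx=10,fy=10,interpolation=cv2.INTER_CUBIC)
x,y=int(u)-20,int(v)-20;print(x,y)
cv2.imwrite('pics/crop1.png',np.hstack([k(a,244,132),k(d['color'],x,y)]))
E
```

```text
[ 408.48701185 -292.85993959  231.52237764] [ 3.14081339e+00 -1.97190405e-04  2.49051540e-01]
[ 487.69893992 -336.32082447   84.        ]
312.02447971808476 111.02783448039652
292 91
```

View pics/crop1.png

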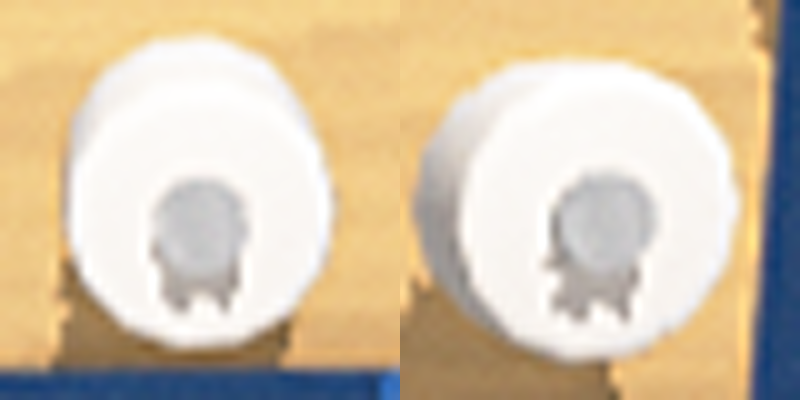

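The stub centre is at (201,228) in the left crop and (607,220), i.e. local (207,220), in the right crop.

```bash
python3 - <<'E'
from h import *
a=('w1',244+201.5/10-.5,132+228.5/10-.5);b=('w2',292+207.5/10-.5,91+220.5/10-.5)
t=('top0',315+249.5/5-.5,180+121.5/5-.5);s=('scene0',140+128.5/5-.5,230+229.5/5-.5)
print(tri(a,b),tri(a,b,t,s)); print(atz(*a,84),atz(*b,84))
rel([485.5,-337.5,125],0.25)
E
```

```text
(array([ 486.28626328, -336.8922833 ,   85.022366  ]), [np.float64(0.1307083919636171), np.float64(0.13070839196371917)]) (array([ 484.7643903 , -337.99183369,   81.35117448]), [np.float64(0.9237477616767213), np.float64(1.5821494280922537), np.float64(0.7080079276153897), np.float64(2.42291893918095)])
[ 486.005339   -337.10405045   84.        ] [ 486.34335106 -337.01160711   84.        ]
t=clock 1.75 rel [0.0636 0.0622 0.1066] rot [ 0.0008 -0.0002 -0.0009]
```

Emit:
send_rows(targets=[0.02,0.02,0.02,0,0,0,0.5,0.042,0.042,0.03,0,0,0,0.5,0.064,0.062,0.05,0,0,0,0.5,0.064,0.062,0.08,0,0,0,0.5,0.064,0.062,0.106,0,0,0,0.5,0.064,0.062,0.106,0,0,0,0.5,0.064,0.062,0.106,0,0,0,0.5,0.064,0.062,0.106,0,0,0,0.5])

```text
clock: 2.42
eef_pos: [486.7, -337.2, 126.4]
tcp_rot: [3.141, -0.001, 0.249]
contact_force: [-0.5, 0.7, 0.1]
opening: 0.752
grasp_force: 0.0
```

```bash
python3 - <<'E'
from h import *
s=r.sense();print(s['eef_pos'],s['tcp_rot'],s['opening']);rel([486,-337,45],0.25)
E
```

```text
[ 486.67269158 -337.18999294  126.4302144 ] [ 3.14062314e+00 -6.89307700e-04  2.49198903e-01] 0.7519322162443615
t=clock 2.42 rel [-0.0007 -0.0004  0.0814] rot [ 0.001  -0.0007 -0.0008]
```

Opening is 0.75 (~64 mm), which is wide enough. I'll descend and close.

Emit:
send_rows(targets=[-0.0005,0,0.02,0,0,0,0.5,-0.0005,0,0.04,0,0,0,0.5,-0.0005,0,0.06,0,0,0,0.5,-0.0005,0,0.075,0,0,0,0.5,-0.0005,0,0.081,0,0,0,0.5,-0.0005,0,0.081,0,0,0,0.5,-0.0005,0,0.081,0,0,0,0.5], grip_force=40)

```text
clock: 3.0
eef_pos: [486.6, -337.0, 45.8]
tcp_rot: [3.14, -0.001, 0.25]
contact_force: [-0.1, 0.2, 0.3]
opening: 0.753
grasp_force: 0.0
```

Emit:
send_rows(targets=[0,0,0,0,0,0,0,0,0,0,0,0,0,-0.3,0,0,0,0,0,0,-0.6,0,0,0,0,0,0,-1,0,0,0,0,0,0,-1,0,0,0,0,0,0,-1,0,0,0,0,0,0,-1,0,0,0,0,0,0,-1,0,0,0,0,0,0,-1], grip_force=40)

```text
clock: 3.75
eef_pos: [486.5, -336.8, 45.4]
tcp_rot: [3.14, -0.001, 0.25]
contact_force: [-0.3, 0.6, 6.8]
opening: 0.338
grasp_force: 39.0
```

Emit:
send_rows(targets=[0,0,-0.01,0,0,0,-1,0,0,-0.03,0,0,0,-1,0,0,-0.06,0,0,0,-1,0,0,-0.09,0,0,0,-1,0,0,-0.12,0,0,0,-1,0,0,-0.15,0,0,0,-1,0,0,-0.16,0,0,0,-1,0,0,-0.16,0,0,0,-1,0,0,-0.16,0,0,0,-1])

```text
clock: 4.5
eef_pos: [485.6, -336.2, 204.3]
tcp_rot: [3.141, -0.0, 0.25]
contact_force: [0.1, 0.1, -1.4]
opening: 0.341
grasp_force: 40.5
```

```bash
python3 - <<'E'
from h import *
s=r.sense();print(s['eef_pos'],s['tcp_rot'],s['opening'],s['grasp_force']);rel([470,200,210],0)
E
```

```text
[ 485.566443   -336.1533149   204.27585526] [ 3.14125510e+00 -3.00432684e-04  2.49821464e-01] 0.3405371618760458 40.53913772106171
t=clock 4.50 rel [ 0.1175 -0.5234 -0.0059] rot [ 0.0003 -0.0003  0.2498]
```

Emit:
send_rows(targets=[0.011,-0.04,-0.003,0,0,-0.11,-1,0.022,-0.08,-0.006,0,0,-0.22,-1,0.033,-0.12,-0.009,0,0,-0.33,-1,0.044,-0.16,-0.012,0,0,-0.44,-1,0.055,-0.199,-0.015,0,0,-0.55,-1,0.066,-0.239,-0.018,0,0,-0.66,-1,0.077,-0.279,-0.021,0,0,-0.77,-1,0.088,-0.319,-0.023,0,0,-0.88,-1,0.099,-0.359,-0.025,0,0,-0.99,-1,0.11,-0.399,-0.026,0,0,-1.1,-1,0.121,-0.439,-0.026,0,0,-1.21,-1,0.132,-0.478,-0.026,0,0,-1.32,-1])

```text
clock: 5.5
eef_pos: [493.8, 161.3, 228.2]
tcp_rot: [-3.138, 0.001, 1.575]
contact_force: [1.2, 0.3, -1.5]
opening: 0.34
grasp_force: 40.5
```

Emit:
send_rows(targets=[0,0,0,0,0,0,-1,0,0,0,0,0,0,-1,0,0,0,0,0,0,-1,0,0,0,0,0,0,-1])

```text
clock: 5.83
eef_pos: [494.8, 158.4, 229.1]
tcp_rot: [-3.139, 0.001, 1.568]
contact_force: [-0.3, 0.3, -0.8]
opening: 0.343
grasp_force: 40.5
```

```bash
python3 - <<'E'
from h import *
s=r.sense();print(s['eef_pos'],s['tcp_rot'],s['opening'],s['grasp_force'],s['qpos'])
d,m=grab('wrist','w3')
cv2.imwrite('pics/w3b.png',cv2.resize(d['color'],(800,600),interpolation=cv2.INTER_CUBIC))
rel([498,160,230],1.58)
E
```

```text
[494.80613854 158.37378958 229.0559875 ] [-3.13935725e+00  1.03527710e-03  1.56823946e+00] 0.3426027071932073 40.52633285522461 [ 3.07082520e-01  1.92589293e-01  1.85746671e+00 -3.43153723e-04
  1.09398124e+00  3.09798407e-01]
t=clock 5.88 rel [ 0.0018  0.0029 -0.0006] rot [-0.0016  0.0007 -0.0122]
```

View pics/w3b.png

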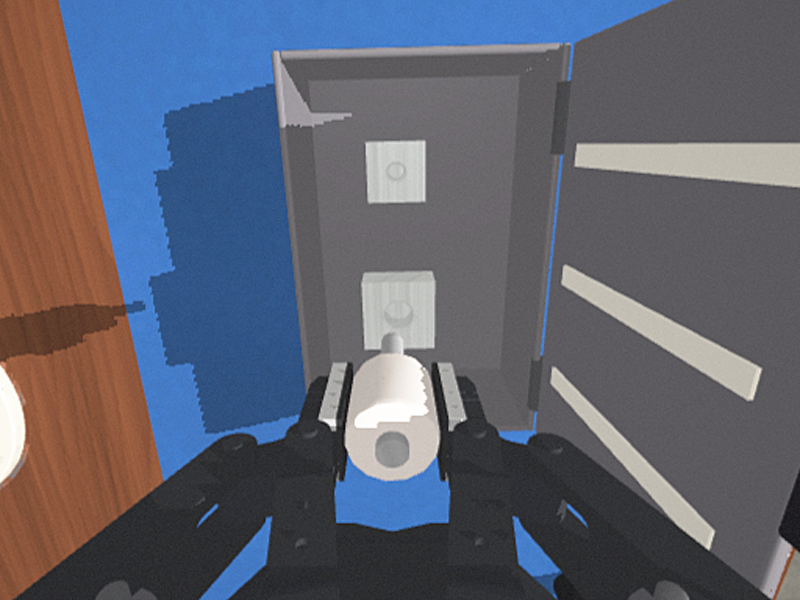

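The wrist view shows the narrow hole at (396,171) and the mandrel held upright with its foot near (391,338). I'll shift for a second view.

Emit:
send_rows(targets=[0.015,0.001,0,0,0,0,-1,0.03,0.003,0,0,0,0,-1,0.03,0.003,0,0,0,0,-1,0.03,0.003,0,0,0,0,-1,0.03,0.003,0,0,0,0,-1])

```text
clock: 6.3
eef_pos: [498.4, 188.3, 230.1]
tcp_rot: [-3.141, 0.001, 1.569]
contact_force: [-0.5, -0.2, -0.1]
opening: 0.341
grasp_force: 40.5
```

```bash
python3 - <<'E'
from h import *
d,m=grab('wrist','w4'); s=r.sense(); print(s['eef_pos'],s['tcp_rot'])
a=cv2.imread('pics/w3.png')
q=atz('w3',396.5/1.5625-.5,171.5/1.5625-.5,35);print(q)
Rm=R.from_euler('xyz',m['attitude']);c=Rm.inv().apply(q-np.array(m['xyz']));u=m['fx']*c[0]/c[2]+m['cx'];v=m['fy']*c[1]/c[2]+m['cy'];print(u,v)
k=lambda im,x,y:cv2.resize(im[y:y+40,x:x+40],None,fx=7,fy=7,interpolation=cv2.INTER_CUBIC)
x,y=int(u)-20,int(v)-20;print(x,y)
k2=lambda im,x,y:cv2.resize(im[y:y+64,x:x+56],None,fx=5,fy=5,interpolation=cv2.INTER_CUBIC)
cv2.imwrite('pics/crop2.png',np.vstack([np.hstack([k(a,233,89),k(d['color'],x,y)]),np.hstack([k2(a,222,200),k2(d['color'],222,200)])]))
E
```

```text
[498.39118023 188.3397369  230.15878406] [-3.14122098e+00  4.24341828e-04  1.56867055e+00]
[497.98253777 222.99345285  35.        ]
250.00518546105096 135.0285435388509
230 115
```

View pics/crop2.png

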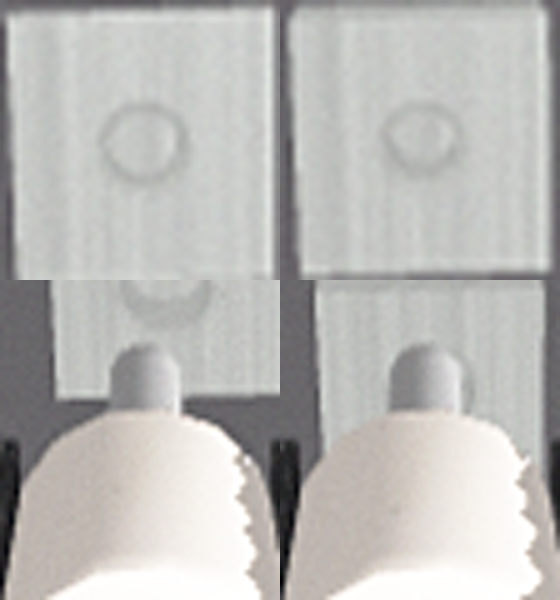

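Holes are at local crop (144,144) and (143,139), and pin columns are at 145.5 and 147 in the lower crops.

```bash
python3 - <<'E'
from h import *
a=('w3',233+144.5/7-.5,89+144.5/7-.5);b=('w4',230+143.5/7-.5,115+139.5/7-.5)
t=('top0',150+172.5/4-.5,150+221.5/4-.5)
print('hole',tri(a,b),tri(a,b,t),atz(*a,35),atz(*b,35))
for f,E_,row,col in (('w3',[494.81,158.37,229.06],63,145.5),('w4',[498.39,188.34,230.16],63,147)):
    m=json.load(open(f'pics/{f}.json'));Rm=R.from_euler('xyz',m['attitude'])
    def pr(p): c=Rm.inv().apply(np.array(p)-m['xyz']);return m['fx']*c[0]/c[2]+m['cx'],m['fy']*c[1]/c[2]+m['cy']
    z=E_[2]-39.4
    print('obs',222+(col+.5)/5-.5,200+(row+.5)/5-.5,'pred centre',pr([E_[0],E_[1],z]),'far edge r2.5-5',pr([E_[0],E_[1]-2.5,z]),pr([E_[0],E_[1]-5,z+2.5]), 'px/mm',pr([E_[0]+1,E_[1],z]))
E
```

```text
hole (array([497.91993998, 222.71121589,  28.13995016]), [np.float64(0.034217674950511645), np.float64(0.03421767495048369)]) (array([498.33807805, 222.1202611 ,  23.33468879]), [np.float64(0.5231400088014536), np.float64(0.41738710606711704), np.float64(0.8472654569379862)]) [497.84580602 223.12555511  35.        ] [497.97846475 223.71164664  35.        ]
obs 250.7 212.2 pred centre (np.float64(250.15555041795656), np.float64(216.05621619538027)) far edge r2.5-5 (np.float64(250.1671635791014), np.float64(219.21219829563768)) (np.float64(250.163893788069), np.float64(223.90227651974894)) px/mm (np.float64(251.54754699242838), np.float64(216.0542687254468))
obs 251.0 212.2 pred centre (np.float64(250.04415744669882), np.float64(216.06308254092895)) far edge r2.5-5 (np.float64(250.0545093218963), np.float64(219.22113394830345)) (np.float64(250.0546147650533), np.float64(223.91261653556256)) px/mm (np.float64(251.43676086681006), np.float64(216.0607481220531))
```

Emit:
send_rows(targets=[0.017,0,0.02,0,0,0,-1,0.0344,-0.001,0.05,0,0,0,-1,0.0344,-0.001,0.08,0,0,0,-1,0.0344,-0.001,0.11,0,0,0,-1,0.0344,-0.001,0.13,0,0,0,-1,0.0344,-0.001,0.145,0,0,0,-1,0.0344,-0.001,0.148,0,0,0,-1,0.0344,-0.001,0.148,0,0,0,-1,0.0344,-0.001,0.148,0,0,0,-1])

```text
clock: 7.1
eef_pos: [498.1, 223.7, 83.0]
tcp_rot: [3.141, -0.0, 1.569]
contact_force: [0.2, -0.1, 0.3]
opening: 0.337
grasp_force: 40.5
```

```bash
python3 - <<'E'
from h import *
s=r.sense();print(s['eef_pos'],s['tcp_rot'],s['contact_force'])
d,m=grab('wrist','w5')
im=d['color'];cv2.imwrite('pics/w5b.png',cv2.resize(im[170:260,190:310],(800,600),interpolation=cv2.INTER_CUBIC))
E
```

```text
[498.06965905 223.65432326  82.98961225] [ 3.14096888e+00 -2.28864395e-04  1.56926275e+00] [ 0.2248922  -0.13799627  0.26475528]
```

View pics/w5b.png

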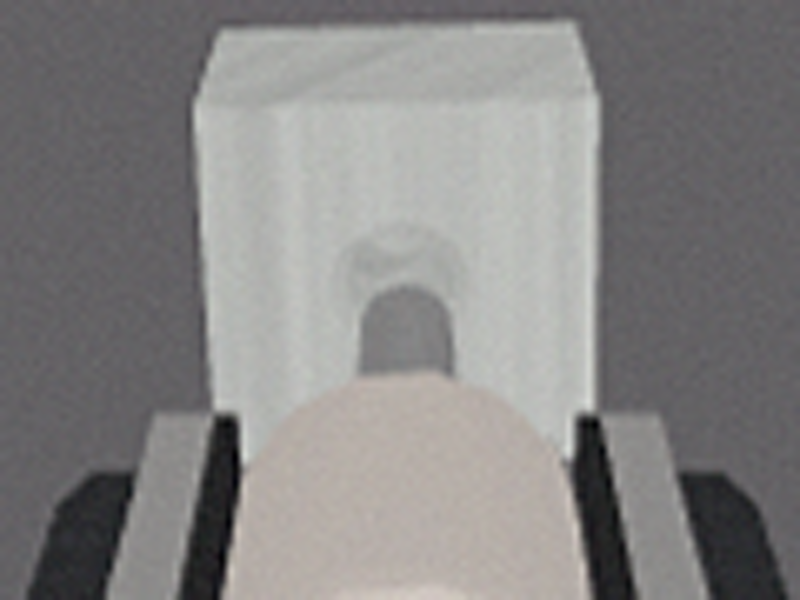

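The crop shows the hole ring centred at about (402,294) and the pin tip's far edge at (408,285). The offsets follow from those.

```bash
python3 - <<'E'
from h import *
c=lambda x,y:(190+(x+.5)/(800/120)-.5,170+(y+.5)/(600/90)-.5)
print('hole',atz('w5',*c(402,294),35),'edge',atz('w5',*c(402,100),35),'ringtop',atz('w5',*c(402,222),35))
print('tip edge',atz('w5',*c(408,285),43.6),atz('w5',*c(408,285),45))
E
```

```text
hole [497.98151605 221.63832632  35.        ] edge [498.04424739 244.65281606  35.        ] ringtop [498.00534198 230.37943973  35.        ]
tip edge [498.65923794 226.60811861  43.6       ] [498.65936658 227.23731977  45.        ]
```

Emit:
send_rows(targets=[-0.0012,-0.0006,0,0,0,0,-1,-0.0012,-0.0006,0.003,0,0,0,-1,-0.0012,-0.0006,0.006,0,0,0,-1,-0.0012,-0.0006,0.009,0,0,0,-1,-0.0012,-0.0006,0.012,0,0,0,-1,-0.0012,-0.0006,0.015,0,0,0,-1,-0.0012,-0.0006,0.018,0,0,0,-1,-0.0012,-0.0006,0.018,0,0,0,-1])

```text
clock: 7.82
eef_pos: [496.7, 222.6, 63.5]
tcp_rot: [-3.141, 0.0, 1.57]
contact_force: [1.0, 0.2, -0.2]
opening: 0.342
grasp_force: 40.5
```

Emit:
send_rows(targets=[0,0,0.003,0,0,0,-1,0,0,0.006,0,0,0,-1,0,0,0.009,0,0,0,-1,0,0,0.011,0,0,0,-1,0,0,0.012,0,0,0,-1,0,0,0.013,0,0,0,-1,0,0,0.014,0,0,0,-1,0,0,0.014,0,0,0,-1])

```text
clock: 8.48
eef_pos: [497.0, 222.8, 50.5]
tcp_rot: [3.142, -0.0, 1.57]
contact_force: [-1.1, -0.6, 2.2]
opening: 0.34
grasp_force: 41.1
```

Emit:
send_rows(targets=[0,0,0.0005,0,0,0,-1,0,0,0.001,0,0,0,-1,0,0,0.001,0,0,0,-1,0,0,0.001,0,0,0,-1])

```text
clock: 8.82
eef_pos: [497.1, 222.8, 50.3]
tcp_rot: [3.141, -0.0, 1.57]
contact_force: [-3.5, -1.0, 13.1]
opening: 0.34
grasp_force: 42.2
```

It has bottomed out. I'll release and retreat.

Emit:
send_rows(targets=[0,0,-0.0008,0,0,0,-1,0,0,-0.0008,0,0,0,-0.2,0,0,-0.0008,0,0,0,0.1,0,0,-0.0008,0,0,0,0.3,0,0,-0.0008,0,0,0,0.3,0,0,-0.0008,0,0,0,0.3,0,0,-0.0008,0,0,0,0.3])

```text
clock: 9.4
eef_pos: [496.9, 222.7, 50.0]
tcp_rot: [-3.141, 0.0, 1.57]
contact_force: [-0.6, 0.4, -0.0]
opening: 0.651
grasp_force: 0.0
```

Emit:
send_rows(targets=[0,0,-0.01,0,0,0,0.3,0,0,-0.03,0,0,0,0.3,0,0,-0.06,0,0,0,0.3,0,0,-0.1,0,0,0,0.3,0,0,-0.14,0,0,0,0.3,-0.03,0,-0.18,0,0,0,0.3,-0.06,0,-0.18,0,0,0,0.3,-0.06,0,-0.18,0,0,0,0.3,-0.06,0,-0.18,0,0,0,0.3])

```text
clock: 10.15
eef_pos: [497.2, 161.6, 231.7]
tcp_rot: [3.139, -0.001, 1.568]
contact_force: [0.1, 0.0, -0.7]
opening: 0.651
grasp_force: 0.0
```

```bash
python3 - <<'E'
from h import *
s=r.sense();print(s['eef_pos'],s['tcp_rot'],s['opening'],s['qpos'])
d,m=grab('wrist','w6');e,_=grab('top','top6')
cv2.imwrite('pics/v6.png',np.vstack([cv2.resize(d['color'][0:250,100:450],(560,400)),cv2.resize(e['color'][130:225,140:273],(280,200),interpolation=cv2.INTER_CUBIC).repeat(2,1)]))
E
```

```text
[497.2259052  161.59455729 231.73859312] [ 3.13931488e+00 -7.02446687e-04  1.56753671e+00] 0.6514072907941942 [ 3.11380064e-01  1.92312987e-01  1.85131284e+00 -4.15545360e-05
  1.09558349e+00  3.14659446e-01]
```

View pics/v6.png

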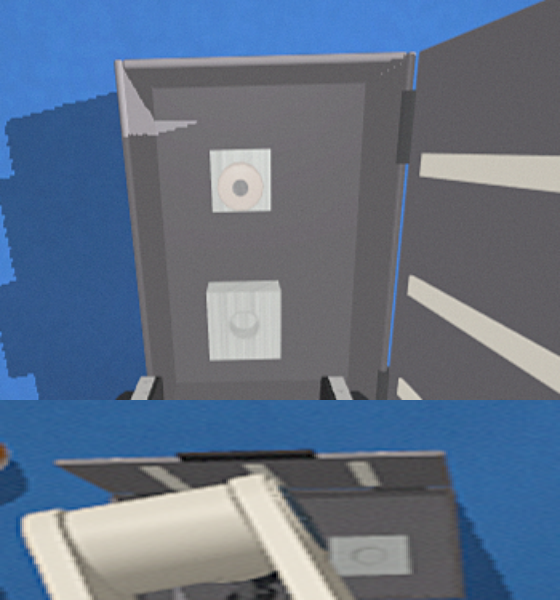

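The mandrel stands upright in the narrow socket (bead over block at (240,187)). Next I'll go over the open lid to its back with the fingers shut.

Emit:
send_rows(targets=[0,0,-0.035,0,0,0,0,0,0,-0.07,0,0,0,-1,0,0,-0.105,0,0,0,-1,0,0.035,-0.11,0,0,0,-1,0,0.07,-0.11,0,0,0,-1,0,0.105,-0.11,0,0,0,-1,0,0.14,-0.11,0,0,0,-1,0,0.175,-0.11,0,0,0,-1,0,0.21,-0.11,0,0,0,-1,0,0.225,-0.11,0,0,0,-1,0,0.225,-0.11,0,0,0,-1,0,0.225,-0.11,0,0,0,-1])

```text
clock: 11.25
eef_pos: [721.7, 163.4, 337.8]
tcp_rot: [-3.138, 0.0, 1.57]
contact_force: [-0.3, -0.8, -0.5]
opening: 0.002
grasp_force: 0.0
```

```bash
python3 - <<'E'
from h import *
s=r.sense();print(s['eef_pos'],s['tcp_rot'],s['opening'],s['qpos'],s['contact_force'])
d,m=grab('scene','s7')
cv2.imwrite('pics/s7b.png',cv2.resize(d['color'][60:240,200:440],(800,600),interpolation=cv2.INTER_CUBIC))
E
```

```text
[721.71040888 163.38489093 337.82298623] [-3.13835117e+00  4.14088847e-04  1.57041208e+00] 0.0018802351011856196 [2.20464109e-01 4.71277638e-01 1.22447600e+00 3.08321627e-04
 1.44909249e+00 2.20811093e-01] [-0.28373974 -0.8092066  -0.45917032]
```

View pics/s7b.png

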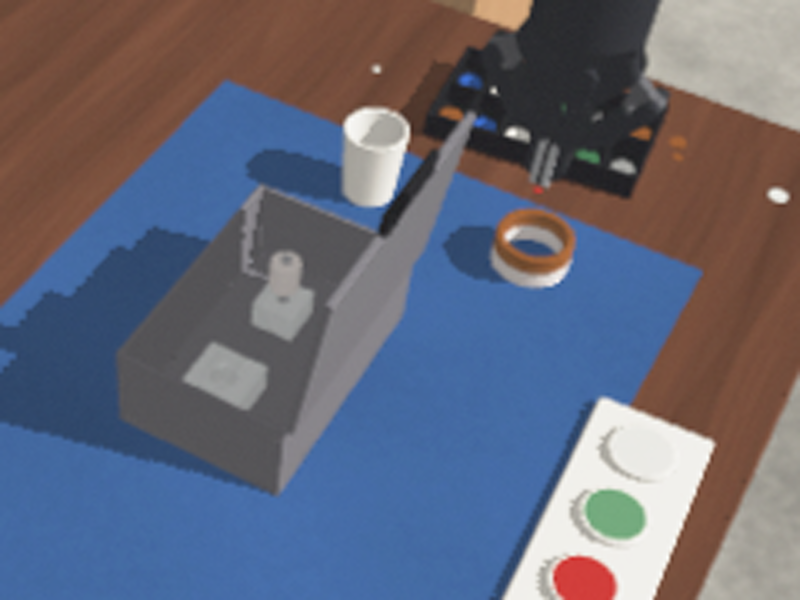

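The scene view shows the shut gripper behind the lid at (540,165), the mandrel seated at (285,270), and the lid's near free corner at (332,303). Next I'll estimate the lid angle.

```bash
python3 - <<'E'
from h import *
p=lambda x,y,ox,oy,k:(ox+(x+.5)/k-.5, oy+(y+.5)/k-.5)
c,res=tri(('top0',*p(383,19,150,150,4)),('s7',*p(332,303,200,60,10/3)));print(c,res)
print('theta',np.arctan2(c[2]-95,592-c[0]),np.hypot(c[2]-95,592-c[0]))
# path: tool corner half-width w
xh,w,d=594,13,172
for th in (1.6,1.5,1.4,1.2,1.0,.8,.6,.4,.2,.1,0):
    x=xh-d*np.cos(th)+8*np.sin(th)+w; z=95+d*np.sin(th)+8*np.cos(th); print(th,round(x),round(z))
E
```

```text
[626.8361662   35.30133451 268.04550127] [np.float64(0.12303227324567252), np.float64(0.12303227324582201)]
theta 1.769453274235354 176.51714927261574
1.6 620 267
1.5 603 267
1.4 586 266
1.2 552 258
1.0 521 244
0.8 493 224
0.6 470 199
0.4 452 169
0.2 440 137
0.1 437 120
0 435 103
```

Emit:
send_rows(targets=[0,0,0.03,0,0,0,-1,0,0,0.06,0,0,0,-1,0,0,0.08,0,0,0,-1,0,-0.01,0.08,0,0,0,-1,0,-0.02,0.08,0,0,0,-1,0,-0.03,0.08,0,0,0,-1,0,-0.038,0.08,0,0,0,-1,0,-0.046,0.08,0,0,0,-1,0,-0.054,0.08,0,0,0,-1,0,-0.06,0.08,0,0,0,-1,0,-0.066,0.08,0,0,0,-1])

```text
clock: 12.22
eef_pos: [655.3, 162.6, 260.4]
tcp_rot: [3.141, -0.0, 1.57]
contact_force: [0.4, -0.4, 0.9]
opening: 0.004
grasp_force: 0.0
```

Emit:
send_rows(targets=[0,-0.006,0,0,0,0,-1,0,-0.012,0,0,0,0,-1,0,-0.018,0,0,0,0,-1,0,-0.024,0,0,0,0,-1,0,-0.03,0,0,0,0,-1,0,-0.036,0,0,0,0,-1,0,-0.042,0,0,0,0,-1,0,-0.048,0,0,0,0,-1])

```text
clock: 12.88
eef_pos: [607.4, 162.5, 260.1]
tcp_rot: [3.141, 0.0, 1.57]
contact_force: [2.0, -1.3, 0.9]
opening: -0.001
grasp_force: 0.9
```

Emit:
send_rows(targets=[0,-0.007,0,0,0,0,-1,0,-0.014,0.001,0,0,0,-1,0,-0.02,0.001,0,0,0,-1,0,-0.027,0.003,0,0,0,-1,0,-0.033,0.004,0,0,0,-1,0,-0.04,0.006,0,0,0,-1,0,-0.046,0.007,0,0,0,-1,0,-0.052,0.009,0,0,0,-1,0,-0.058,0.012,0,0,0,-1,0,-0.064,0.015,0,0,0,-1,0,-0.07,0.018,0,0,0,-1,0,-0.076,0.021,0,0,0,-1])

```text
clock: 13.88
eef_pos: [531.2, 162.7, 238.8]
tcp_rot: [-3.141, -0.0, 1.57]
contact_force: [1.2, -0.2, 2.0]
opening: 0.005
grasp_force: 0.7
```

Emit:
send_rows(targets=[0,-0.006,0.003,0,0,0,-1,0,-0.012,0.006,0,0,0,-1,0,-0.018,0.009,0,0,0,-1,0,-0.024,0.012,0,0,0,-1,0,-0.029,0.016,0,0,0,-1,0,-0.034,0.02,0,0,0,-1,0,-0.039,0.024,0,0,0,-1,0,-0.044,0.028,0,0,0,-1,0,-0.048,0.032,0,0,0,-1,0,-0.052,0.037,0,0,0,-1,0,-0.056,0.042,0,0,0,-1,0,-0.06,0.047,0,0,0,-1])

```text
clock: 14.88
eef_pos: [471.4, 162.7, 191.5]
tcp_rot: [-3.141, 0.0, 1.57]
contact_force: [1.3, -0.9, 0.5]
opening: 0.001
grasp_force: 0.5
```

Emit:
send_rows(targets=[0,-0.003,0.005,0,0,0,-1,0,-0.007,0.01,0,0,0,-1,0,-0.01,0.015,0,0,0,-1,0,-0.013,0.02,0,0,0,-1,0,-0.016,0.025,0,0,0,-1,0,-0.019,0.03,0,0,0,-1,0,-0.021,0.035,0,0,0,-1,0,-0.023,0.04,0,0,0,-1,0,-0.025,0.045,0,0,0,-1,0,-0.027,0.05,0,0,0,-1,0,-0.029,0.054,0,0,0,-1,0,-0.03,0.058,0,0,0,-1])

```text
clock: 15.88
eef_pos: [441.6, 162.7, 133.6]
tcp_rot: [-3.141, 0.0, 1.57]
contact_force: [0.5, 0.1, 1.4]
opening: 0.002
grasp_force: 0.3
```

Slower for the last 30 mm.

Emit:
send_rows(targets=[0,-0.001,0.003,0,0,0,-1,0,-0.002,0.006,0,0,0,-1,0,-0.003,0.009,0,0,0,-1,0,-0.004,0.012,0,0,0,-1,0,-0.004,0.014,0,0,0,-1,0,-0.004,0.016,0,0,0,-1,0,-0.004,0.018,0,0,0,-1,0,-0.004,0.02,0,0,0,-1,0,-0.004,0.022,0,0,0,-1,0,-0.004,0.024,0,0,0,-1,0,-0.004,0.0255,0,0,0,-1,0,-0.004,0.027,0,0,0,-1])

```text
clock: 16.88
eef_pos: [437.9, 162.7, 106.9]
tcp_rot: [-3.141, 0.0, 1.57]
contact_force: [-0.6, -0.1, 0.9]
opening: -0.003
grasp_force: 0.3
```

Emit:
send_rows(targets=[0,0,0.001,0,0,0,-1,0,0,0.002,0,0,0,-1,0,0,0.003,0,0,0,-1,0,0,0.004,0,0,0,-1,0,0,0.004,0,0,0,-1])

```text
clock: 17.3
eef_pos: [437.9, 162.8, 103.5]
tcp_rot: [-3.142, 0.0, 1.57]
contact_force: [-2.5, -0.9, 6.5]
opening: 0.001
grasp_force: 3.3
```

Emit:
send_rows(targets=[0,0,0.0005,0,0,0,-1,0,0,0.001,0,0,0,-1,0,0,0.001,0,0,0,-1,0,0,0.001,0,0,0,-1])

```text
clock: 17.63
eef_pos: [438.0, 162.8, 103.3]
tcp_rot: [3.141, -0.0, 1.57]
contact_force: [-5.3, -2.6, 21.2]
opening: -0.0
grasp_force: 10.3
```

Firm stop at z = 103.3, the closed lid's outer face (95 + 8 mm). I'll retreat straight up.

Emit:
send_rows(targets=[0,0,-0.002,0,0,0,-1,0,0,-0.005,0,0,0,-1,0,0,-0.02,0,0,0,-1,0,0,-0.05,0,0,0,-1,0,0,-0.09,0,0,0,-1,0,0,-0.13,0,0,0,-1,0,0,-0.15,0,0,0,-1,0,0,-0.15,0,0,0,-1,0,0,-0.15,0,0,0,-1])

```text
clock: 18.38
eef_pos: [438.6, 163.0, 253.1]
tcp_rot: [3.139, -0.001, 1.57]
contact_force: [0.0, 0.7, -1.2]
opening: 0.0
grasp_force: 0.0
```

```bash
python3 - <<'E'
from h import *
s=r.sense();print(s['eef_pos'],s['contact_force'])
d,m=grab('scene','s9');Rm=R.from_euler('xyz',m['attitude'])
def pr(p): c=Rm.inv().apply(np.array(p)-m['xyz']);return m['fx']*c[0]/c[2]+m['cx'],m['fy']*c[1]/c[2]+m['cy']
# closed lid: sample colour along column strip through lid near edge (y=40 side), and old open-lid area
for n,p in (('lid mid z103',[510,80,103]),('lid front',[440,80,103]),('mat behind, was lid',[620,60,230])):
    u,v=map(int,np.round(pr(p))); print(n,u,v,d['color'][v-1:v+2,u-1:u+2].reshape(-1,3).mean(0).round(), cv2.imread('pics/s7.png')[v-1:v+2,u-1:u+2].reshape(-1,3).mean(0).round())
# other-object changes vs start, outside the box/arm region
a=cv2.imread('pics/scene0.png');df=cv2.absdiff(a,d['color']).max(2);mk=(cv2.medianBlur(df,5)>40).astype(np.uint8)
nn,_,st,ce=cv2.connectedComponentsWithStats(mk)
print([(st[i].tolist(),) for i in range(1,nn) if st[i][4]>15])
E
```

```text
[438.56941134 162.97208115 253.12286176] [ 0.0260366   0.68462296 -1.17215389]
lid mid z103 266 164 [131. 126. 127.] [139. 140. 138.]
lid front 246 155 [130. 126. 128.] [87. 83. 85.]
mat behind, was lid 300 154 [131. 126. 128.] [127. 123. 125.]
[([59, 0, 114, 119, 7302],), ([240, 0, 42, 101, 2399],), ([51, 35, 19, 39, 420],), ([276, 94, 66, 55, 1099],), ([236, 123, 62, 65, 1486],), ([156, 127, 9, 11, 58],), ([218, 140, 8, 8, 27],), ([201, 155, 11, 11, 76],), ([192, 176, 38, 17, 229],), ([158, 271, 17, 16, 202],), ([134, 273, 16, 12, 135],)]
```

```bash
python3 -c "
from rig import r
print(r.sign_off())"
```

```text
the job is handed in; nothing more can be done
None
```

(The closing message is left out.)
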